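Sort out the rattling inductor module

TASK

Test the two clear-lidded inductor modules for a loose coil, one after the other: pick one up, tilt it end-down by 30 degrees or more in the air, and see or feel whether the coil inside shifts along the box. Set it down flat, without dropping it, in the deep grey bin if the coil is loose, or in the low aluminium tray if it is sound; only then take the other module, test it the same way and sort it too.

Things in the scene. Friction and masses are not known exactly. Their poses are not given: they have to be found in the camera images.
- module_1_mid (a point): First module: closed black plastic box 110 (along its x) x 50 (y) x 44 mm (z) with a clear lid, about 0.4 kg, standing on its flat bottom. The point is the box's centre, 22 mm above its underside; x along its length, z up. Grip it across its 50 mm width. The two modules look identical; either may be the bad one.
- module_2_mid (a point): Second module: closed black plastic box 110 (along its x) x 50 (y) x 44 mm (z) with a clear lid, about 0.4 kg, standing on its flat bottom. The point is the box's centre, 22 mm above its underside; x along its length, z up. Grip it across its 50 mm width. The two modules look identical; either may be the bad one.
- module_1: The same first module, origin at the centre of its underside.
- module_2: The same second module, origin at the centre of its underside.
- coil_1 (a point): Coil of the first module: copper coil with steel end plates, 36 x 36 x 26 mm, 0.18 kg, seen through the lid; the point is its centre, 3 mm below the box's centre. If loose, it slides along the box's x, 31 mm either way from the middle, once the box is tilted end-down past 15 degrees, and stays there when the box is level again. If sound, it never moves in its box.
- coil_2 (a point): Coil of the second module: copper coil with steel end plates, 36 x 36 x 26 mm, 0.18 kg, seen through the lid; the point is its centre, 3 mm below the box's centre. If loose, it slides along the box's x, 31 mm either way from the middle, once the box is tilted end-down past 15 degrees, and stays there when the box is level again. If sound, it never moves in its box.
- bin_in (a point): Bin for rejects: open grey plastic box, 200 (x) x 180 (y) mm outside and 45 mm high, walls and floor 5 mm, fixed to the bench to the left or right of the modules. The point is the centre of its inner floor, 5 mm above the bench; z up.
- tray_in (a point): Tray for good modules: low open aluminium tray, 200 (x) x 180 (y) mm outside with a rim only 14 mm high, walls and floor 5 mm, fixed to the bench on the other side of the modules. The point is the centre of its inner floor, 5 mm above the bench; z up.
Not all that is in view belongs to the job. What is shaped like the module_1 but pink is not meant. What is shaped like the module_2 but yellow is not meant.

How it is judged (in metres and radians):
On the way, in this order (a step that is already met when the one before it is completed fails the run):
1. one module is lifted and tilted by more than 17 degrees in the air (((angle between module_1_mid's own z axis and vertical above 0.3 rad and height (world z) of module_1_mid above 0.06 m) or (angle between module_2_mid's own z axis and vertical above 0.3 rad and height (world z) of module_2_mid above 0.06 m))), for 0.2 s.
2. that module rests flat in the bin or the tray, let go, while the other one is lifted and tilted by more than 17 degrees in the air ((((((x of module_1_mid in the frame of bin_in between -0.09 and 0.09 m and y of module_1_mid in the frame of bin_in between -0.08 and 0.08 m and z of module_1_mid in the frame of bin_in between 0.012 and 0.032 m and angle between module_1_mid's own z axis and vertical below 0.17 rad) or (x of module_1_mid in the frame of tray_in between -0.09 and 0.09 m and y of module_1_mid in the frame of tray_in between -0.08 and 0.08 m and z of module_1_mid in the frame of tray_in between 0.012 and 0.032 m and angle between module_1_mid's own z axis and vertical below 0.17 rad)) and contact force between module_1 and the fingers below 0.1 N) and (angle between module_2_mid's own z axis and vertical above 0.3 rad and height (world z) of module_2_mid above 0.06 m)) or ((((x of module_2_mid in the frame of bin_in between -0.09 and 0.09 m and y of module_2_mid in the frame of bin_in between -0.08 and 0.08 m and z of module_2_mid in the frame of bin_in between 0.012 and 0.032 m and angle between module_2_mid's own z axis and vertical below 0.17 rad) or (x of module_2_mid in the frame of tray_in between -0.09 and 0.09 m and y of module_2_mid in the frame of tray_in between -0.08 and 0.08 m and z of module_2_mid in the frame of tray_in between 0.012 and 0.032 m and angle between module_2_mid's own z axis and vertical below 0.17 rad)) and contact force between module_2 and the fingers below 0.1 N) and (angle between module_1_mid's own z axis and vertical above 0.3 rad and height (world z) of module_1_mid above 0.06 m)))), for 0.2 s.
At the end, for the whole second after the job is handed in: The module whose coil came loose (now over 15 mm off its middle) lies flat, within 10 degrees, on the floor of the grey bin; the sound one (coil still in the middle) flat on the floor of the aluminium tray; heights within 10 mm, both let go and at rest ((((x of coil_1 in the frame of module_1_mid above 0.015 m or x of coil_1 in the frame of module_1_mid below -0.015 m) and (x of module_1_mid in the frame of bin_in between -0.09 and 0.09 m and y of module_1_mid in the frame of bin_in between -0.08 and 0.08 m and z of module_1_mid in the frame of bin_in between 0.012 and 0.032 m and angle between module_1_mid's own z axis and vertical below 0.17 rad) and not (x of coil_2 in the frame of module_2_mid above 0.015 m or x of coil_2 in the frame of module_2_mid below -0.015 m) and (x of module_2_mid in the frame of tray_in between -0.09 and 0.09 m and y of module_2_mid in the frame of tray_in between -0.08 and 0.08 m and z of module_2_mid in the frame of tray_in between 0.012 and 0.032 m and angle between module_2_mid's own z axis and vertical below 0.17 rad)) or ((x of coil_2 in the frame of module_2_mid above 0.015 m or x of coil_2 in the frame of module_2_mid below -0.015 m) and (x of module_2_mid in the frame of bin_in between -0.09 and 0.09 m and y of module_2_mid in the frame of bin_in between -0.08 and 0.08 m and z of module_2_mid in the frame of bin_in between 0.012 and 0.032 m and angle between module_2_mid's own z axis and vertical below 0.17 rad) and not (x of coil_1 in the frame of module_1_mid above 0.015 m or x of coil_1 in the frame of module_1_mid below -0.015 m) and (x of module_1_mid in the frame of tray_in between -0.09 and 0.09 m and y of module_1_mid in the frame of tray_in between -0.08 and 0.08 m and z of module_1_mid in the frame of tray_in between 0.012 and 0.032 m and angle between module_1_mid's own z axis and vertical below 0.17 rad))) and linear speed of each of module_1, module_2 below 0.03 m/s and angular speed of each of module_1, module_2 below 0.3 rad/s and contact force between each of module_1, module_2 and the fingers below 0.1 N); the robot touches nothing.
It fails at once if module 1 is dropped: it falls faster than 0.7 m/s out of the gripper (some 25 mm of free fall) (linear speed of module_1 above 0.7 m/s and contact force between module_1 and the fingers below 0.1 N).
It fails at once if module 2 is dropped: it falls faster than 0.7 m/s out of the gripper (some 25 mm of free fall) (linear speed of module_2 above 0.7 m/s and contact force between module_2 and the fingers below 0.1 N).
It also fails if it takes over 72 s, if anything falls off the work surface, if the arm or the gripper's body presses on something with over 40 N, if the wrist force passes 120 N, or if a joint passes its speed limit or range.

ROBOT

A 6-joint arm with a two-finger parallel gripper is mounted at the origin on the work surface. World frame = base frame: x ahead of the robot, y to its left, z up, the work surface at z = 0. Lengths are in mm, angles in rad, forces in N, time in s.
With the tool pointing down it reaches from about 250 to 850 mm from the base axis. Payload 12.5 kg.
Tool frame: the origin (TCP) lies at the very end of the fingers, on their centre line; the grasp point (between the pads) lies bot.grip_point_offset behind it (bot.grip_point_offset is the distance from the TCP to the grasp point, in mm); z points along the fingers, y is the line along which they close (so a half turn about z gives the same grasp; the last joint's range is limited). The gripper opens to 93 mm and grips with 3 to 60 N. Pads are 15 mm wide; open, the fingers measure 128 mm over their backs; the gripper's body (75 mm by 188 mm) begins 65 mm behind the grasp point.
Start: joints at [-0.085, 0.351, 1.652, -0, 1.139, -0.085], TCP at [549.986, 0.027, 218.633] pointing down, gripper open.
Joint ranges: [-2.75, 2.75], [-0.79, 2.1], [0.01, 2.65], [-1.57, 4.71], [0.07, 3.14], [-2.87, 2.87]. Speed limits (rad/s): [2.22, 2.22, 2.79, 3.14, 3.14, 3.14].

INTERFACE

Orientations are given as a 3x3 rotation matrix whose columns are the frame's x, y, z axes.
In Python, from bench import bot, grab_frame, calibration, get_t, get_joints, get_qd, get_joint_efforts, get_position, get_tool_rot, get_wrist_force, get_ft_torque, get_grip_width, get_grasp_force gives the robot as it stands. Calls block until the motion is done:
- bot.move_ptp(position, orientation): joint-space move of the TCP to a pose.
- bot.servo_line(position, vel=150, attitude=None): straight line of the TCP; attitude=None keeps the orientation; vel is the mean speed in mm/s.
- bot.move_joints(angles): joint-space move.
- bot.set_gripper(opening, squeeze=None): opening from 0.0 (shut) to 1.0 (fully open); squeeze is the grip in N (None keeps the last); returns when the fingers have stopped.
- bot.sleep(seconds).
- bot.inverse_kinematics(position, orientation): joint angles nearest the present ones, or None.
- grab_frame(name): name is "scene" or "side" or "wrist"; returns the picture (420x560x3 uint8, red, green, blue); there is no depth.
- calibration(name): a dict with "fx", "fy", "cx", "cy" (pixels), "dist" ([k1, k2, p1, p2, k3] as OpenCV has them; the pictures are not rectified), "T" (4x4, takes a point from camera to world coordinates). Camera axes: x right, y down, z forward; pixel columns grow to the right and rows downward; lengths in mm; the calibration is good to about 2 mm. A picture is of the moment at which its call begins: read the wrist's pose just before it. calibration takes no time and is no camera call; for the wrist camera it gives the pose at the moment of the call.
A pose or a line that the arm cannot do raises bot.PlanningError and nothing moves.
- bot.sign_off(): hands the job in; it is judged then, once.
Readings, each from a call of its own:
- get_t(): time.
- get_joints(): joint angles.
- get_qd(): joint speeds.
- get_joint_efforts(): joint torques, N m.
- get_position(): TCP position.
- get_tool_rot(): TCP orientation.
- get_wrist_force(): force on the tool from outside, world axes, zero at the start.
- get_ft_torque(): the same for the moment, N m.
- get_grip_width(): opening from 0.0 (shut) to 1.0 (fully open).
- get_grasp_force(): force on a finger pad.
Only numpy, scipy, OpenCV 4.12 (cv2) and the standard library are available. Lean on these libraries where they do the work, as an engineer would, in place of code of your own. Each camera call takes 0.05 s, during which the arm holds its last target. There are 200 camera calls.

## Working session

There is one attempt and no reset: what is moved stays moved. The work goes in short steps, each a Python script; the robot and the scene stay as the last script left them, time stands still between calls to the robot, and variables do not carry over. Pictures are saved under pics/ and viewed, at most 10 in all, crops included, and the job is handed in when it is done.

```bash
mkdir -p pics; python3 - <<'E'
from bench import *
import cv2,numpy as np
a=[grab_frame(n) for n in("scene","side")]
for n,i in zip(("scene","side"),a): cv2.imwrite(f"pics/{n}0.png",i[:,:,::-1])
w=grab_frame("wrist"); cv2.imwrite("pics/wrist0.png",w[:,:,::-1])
for n in("scene","side","wrist"):
  c=calibration(n);print(n,c["fx"],c["dist"],np.round(c["T"],3).tolist())
print(bot.grip_point_offset,get_t())
E
```

```text
scene 458.9091063543923 [-0.08598685  0.          0.          0.          0.        ] [[-0.636, 0.471, -0.612, 1244.449], [0.772, 0.37, -0.517, 647.601], [-0.017, -0.801, -0.598, 795.215], [0.0, 0.0, 0.0, 1.0]]
side 473.16756843072386 [0.05519828 0.         0.         0.         0.        ] [[0.948, -0.245, 0.201, 259.46], [-0.317, -0.733, 0.602, -705.613], [-0.0, -0.635, -0.773, 938.165], [0.0, 0.0, 0.0, 1.0]]
wrist 368.3802358285041 [0.01054678 0.         0.         0.         0.        ] [[1.0, -0.0, -0.0, 550.288], [-0.0, -0.955, -0.298, 83.18], [-0.0, 0.298, -0.955, 384.527], [0.0, 0.0, 0.0, 1.0]]
18.8 0.15
```

View pics/scene0.png

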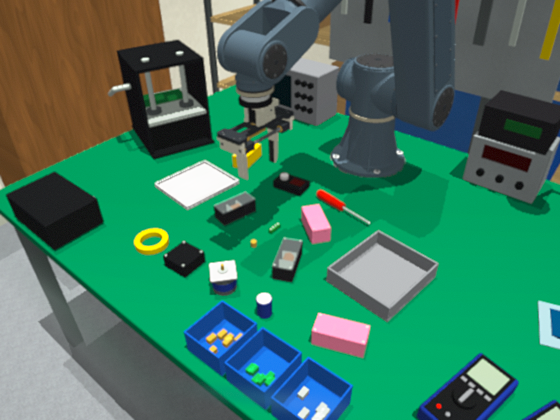

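View pics/side0.png

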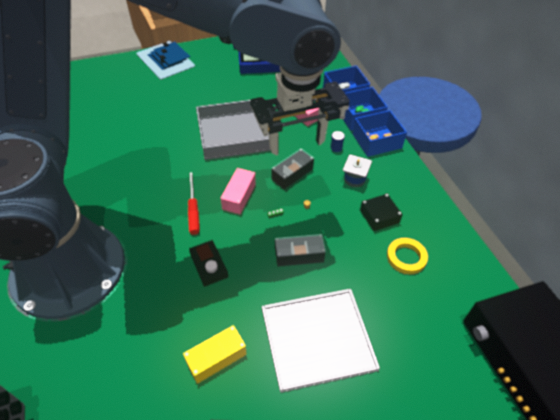

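The scene view shows the modules at about (235,207) and (287,257), the bin at (383,270) and the tray at (197,184). In the side view the modules are at (300,248) and (293,168), the tray at (320,338) and the bin at (235,128).

View pics/wrist0.png

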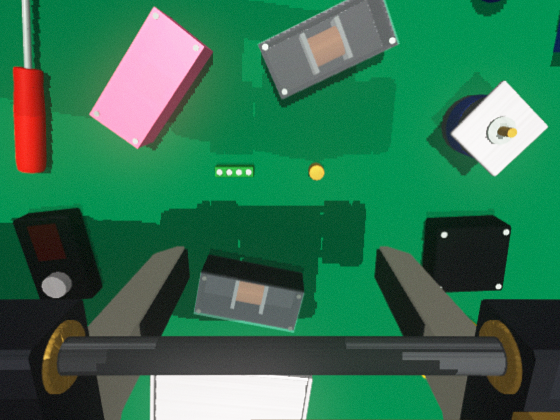

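```bash
cat > h.py <<'E'
from bench import *
import cv2,numpy as np
def cast(c,uv,z):
    K=np.array([[c["fx"],0,c["cx"]],[0,c["fy"],c["cy"]],[0,0,1]])
    uv=np.asarray(uv,float).reshape(-1,1,2)
    p=cv2.undistortPoints(uv,K,np.array(c["dist"])).reshape(-1,2)
    d=np.c_[p,np.ones(len(p))]@c["T"][:3,:3].T; o=c["T"][:3,3]
    return o+d*((z-o[2])/d[:,2])[:,None]
def save(n,i): cv2.imwrite(f"pics/{n}.png",i[:,:,::-1])
E
python3 - <<'E'
from h import *
s=calibration("side");c=calibration("scene")
print("mods side",cast(s,[[300,242],[293,165]],44).round())
print("mods scene",cast(c,[[235,203],[287,252]],44).round())
print("tray rim corners side",cast(s,[[263,304],[350,291],[378,368],[282,388]],14).round())
print("bin top corners scene",cast(c,[[328,268],[378,233],[438,267],[383,312]],45).round())
E
```

```text
mods side [[ 517. -125.   44.]
 [ 587.  113.   44.]]
mods scene [[ 516. -129.   44.]
 [ 587.  116.   44.]]
tray rim corners side [[ 393. -234.   14.]
 [ 584. -264.   14.]
 [ 565. -437.   14.]
 [ 374. -414.   14.]]
bin top corners scene [[573. 228.  45.]
 [386. 255.  45.]
 [409. 431.  45.]
 [612. 397.  45.]]
```

Wrist view: module A's lid is at about (248,293), and module B's at (330,48), clipped at the top edge. Both coils are centred. Next I'll hover over each module and measure its lid.

```bash
cat >> h.py <<'E'
def lid(img,c,xy,z=44,r=75):
    """non-green pixels cast to lid plane; grey lid rect near xy"""
    hsv=cv2.cvtColor(img,cv2.COLOR_RGB2HSV)
    m=((hsv[...,1]<70)&(hsv[...,2]>60)&(hsv[...,2]<215)|((hsv[...,0]<20)&(hsv[...,1]>40)&(hsv[...,1]<200)&(hsv[...,2]>60))).astype(np.uint8)
    vv,uu=np.mgrid[:img.shape[0],:img.shape[1]]
    P=cast(c,np.stack([uu.ravel(),vv.ravel()],1),z)
    m&=(np.hypot(P[:,0]-xy[0],P[:,1]-xy[1])<r).reshape(m.shape).astype(np.uint8)
    m=cv2.morphologyEx(cv2.morphologyEx(m,cv2.MORPH_OPEN,np.ones((3,3))),cv2.MORPH_CLOSE,np.ones((9,9)))
    cs=cv2.findContours(m,cv2.RETR_EXTERNAL,cv2.CHAIN_APPROX_NONE)[0]
    k=max(cs,key=cv2.contourArea)
    Q=cast(c,k.reshape(-1,2),z)[:,:2].astype(np.float32)
    R=cv2.minAreaRect(Q); b=cv2.boxPoints(R)
    e=[b[1]-b[0],b[2]-b[1]]; L=max(e,key=np.linalg.norm); 
    yaw=np.arctan2(L[1],L[0]); yaw=(yaw+np.pi/2)%np.pi-np.pi/2
    return np.array(R[0]),yaw,sorted(np.linalg.norm(x) for x in e),m
def down(yaw):  # tool z down, tool x along box length direction yaw
    c,s=np.cos(yaw),np.sin(yaw)
    return np.array([[c,s,0],[s,-c,0],[0,0,-1.]])
E
python3 - <<'E'
from h import *
print(get_tool_rot().round(2).tolist())
o={}
for n,xy in(("A",(517,-127)),("B",(587,114))):
    bot.move_ptp([xy[0],xy[1]-20,250],down(0))
    bot.sleep(.2);c=calibration("wrist"); i=grab_frame("wrist"); save("w"+n,i)
    C,y,s,m=lid(i,c,xy); print(n,C.round(1),np.degrees(y).round(1),s, m.sum()); 
    i=i.copy(); i[cv2.morphologyEx(m,cv2.MORPH_GRADIENT,np.ones((2,2)))>0]=(255,0,0); o[n]=i
save("AB",cv2.resize(np.hstack([o["A"],o["B"]]),(800,300)))
print(get_t())
E
```

```text
[[0.0, 1.0, -0.0], [1.0, -0.0, 0.0], [0.0, -0.0, -1.0]]
A [ 516.  -135.2] -12.4 [np.float32(49.43924), np.float32(108.53147)] 4890
B [590.8 118.1] 24.4 [np.float32(49.93554), np.float32(108.81158)] 4970
2.8083
```

View pics/AB.png

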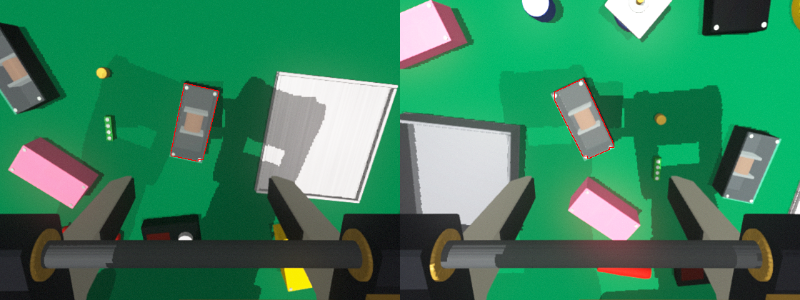

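Both lid outlines fit well (about 49 x 109 mm). Picking A and tilting it.

```bash
cat >> h.py <<'E'
from scipy.spatial.transform import Rotation as Rn
def tilt(R,deg): return R@Rn.from_euler("y",deg,degrees=True).as_matrix()
def look(n):
    bot.sleep(.3); i=grab_frame("wrist"); save(n,i)
    T=get_tool_rot().T@np.array(get_ft_torque()); F=np.array(get_wrist_force())
    print(n,"tool torque",T.round(3),"F",F.round(1),"grip",round(get_grip_width(),3),get_grasp_force()); return i
def test(n,x,y,yaw):
    R=down(yaw); bot.set_gripper(.85,45)
    bot.move_ptp([x,y,110],R); bot.servo_line([x,y,6],100)
    bot.set_gripper(0.3,45)
    print("grip",get_grip_width(),get_grasp_force())
    bot.servo_line([x,y,180],120)
    ims=[look(n+"_0")]
    for d in (38,-38):
        Rt=tilt(R,d)
        if bot.inverse_kinematics([x,y,180],Rt) is None: print("no ik",d); continue
        bot.servo_line([x,y,180],40,attitude=Rt) if 0 else bot.move_ptp([x,y,180],Rt)
        ims.append(look(f"{n}_{d}")); break
    bot.move_ptp([x,y,180],R)
    ims.append(look(n+"_end"))
    save(n+"_all",cv2.resize(np.hstack(ims),(800,200)))
    print("t",get_t())
E
python3 - <<'E'
from h import *
test("A",516,-135.2,np.radians(-12.4))
E
```

```text
grip 0.5340759525469252 45.000545382499695
A_0 tool torque [ 0.019 -0.036 -0.013] F [-0.7 -0.1 -3.9] grip 0.534 44.998862743377686
A_38 tool torque [ 0.03  -0.724  0.034] F [ 0.4 -0.7 -3.4] grip 0.533 44.99903082847595
A_end tool torque [ 0.077 -0.008  0.003] F [ 0.6 -0.1 -4.2] grip 0.538 44.9988716840744
t 10.475
```

View pics/A_all.png

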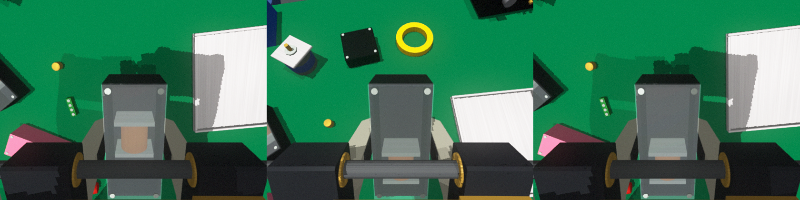

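The coil in A slid from row 132 to about row 165 and stayed there when the box was level again, so A is loose and goes in the bin. Before lowering it, I'll check the bin position from the side view, since its centre came from hand-picked corners.

```bash
cat >> h.py <<'E'
def place(x,y,yaw,n):
    R=down(yaw)
    bot.move_ptp([x,y,180],R); bot.servo_line([x,y,60],150); bot.servo_line([x,y,13],40)
    F0=np.array(get_wrist_force())
    for z in (12,11.3,10.7):
        bot.servo_line([x,y,z],15); F=np.array(get_wrist_force())
        if F[2]-F0[2]>3: break
    print("z",get_position()[2],"dF",(F-F0).round(1))
    bot.set_gripper(.72); bot.sleep(.2); bot.servo_line([x,y,180],150)
    save(n,np.hstack([grab_frame("scene"),grab_frame("side")])[:, :, :]); print("t",get_t())
E
python3 - <<'E'
from h import *
s=calibration("side")
print(cast(s,[[198,106],[265,100]],45).round())
place(495,328,np.radians(-8.5),"A_placed")
i=cv2.imread("pics/A_placed.png"); cv2.imwrite("pics/Ap.png",np.hstack([i[200:340,300:560-80].repeat(2,0).repeat(2,1),i[70:210,560+170:560+350].repeat(2,0).repeat(2,1)]))
E
```

```text
[[403. 430.  45.]
 [600. 395.  45.]]
z 11.126937569787023 dF [-0.7 -2.4  8.1]
t 17.3
```

View pics/Ap.png

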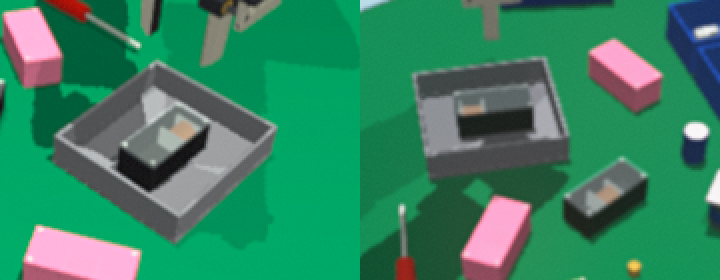

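A lies flat in the bin, coil at one end. Module B stands untouched. Testing B now.

```bash
python3 - <<'E'
from h import *
test("B",590.8,118.1,np.radians(24.4))
E
```

```text
grip 0.5353248861396371 45.00057935714722
B_0 tool torque [ 0.029 -0.115  0.05 ] F [ 0.6  0.2 -3.6] grip 0.532 44.99890208244324
B_38 tool torque [ 0.014 -0.724  0.015] F [ 0.3  0.3 -3.5] grip 0.538 44.99911308288574
B_end tool torque [ 0.089 -0.026  0.04 ] F [ 0.1  0.6 -3.3] grip 0.537 44.99878942966461
t 24.8833
```

View pics/B_all.png

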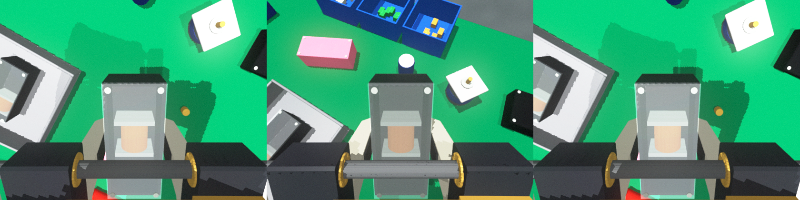

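B's coil stays at row 132 throughout, so B is sound and goes in the tray.

```bash
python3 - <<'E'
from h import *
place(479,-337,np.radians(-8),"B_placed")
i=cv2.imread("pics/B_placed.png"); cv2.imwrite("pics/Bp.png",np.hstack([i[130:270,130:310].repeat(2,0).repeat(2,1),i[270:410,560+230:560+410].repeat(2,0).repeat(2,1)]))
E
```

```text
z 11.148927027634835 dF [-1.8  0.8  7.3]
t 31.725
```

View pics/Bp.png

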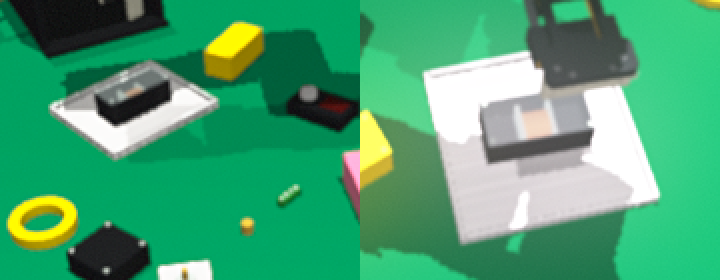

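B is flat in the tray with its coil centred, and the gripper is clear.

```bash
python3 -c "
from bench import *
print(bot.sign_off())"
```

```text
the job is handed in; nothing more can be done
None
```

I tested and sorted both modules, then handed the job in at about 32 s: the loose-coil one lies flat in the grey bin and the sound one flat in the aluminium tray; the sign-off returned no verdict.

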